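Set the stock tags of the test-tile tubs

TASK

Each of the four tubs of test tiles on the white rack has a hinged wooden tag standing on the robot's side of it. Push the tags over gently with a fingertip where needed, so that the tags of the full tubs lean with the round-disc face up and the tags of the other tubs (empty, or with just one tile left) lean with the two-bar face up. Pick nothing up, and leave the tubs and the other things standing where they are.

Things in the scene. Friction and masses are not known exactly. Their poses are not given: they have to be found in the camera images.
- hinge_a (a point): Hinge axis of tag A, mid-width, 42 mm above the table. y runs along the hinge, x points from the tag to its own tub. Aluminium bracket: foot 34 x 76 x 8 mm, cheeks 34 mm either side, up to 6 mm above the axis. Tag: wooden leaf, 30 g, 56 mm wide, 5 mm thick, free edge 60 mm from the axis; one face has a dark round disc (40 mm), the other two dark bars.
- tag_a (a joint): Angle of tag A (rad). 0: leans 37 degrees from vertical to the hinge's -x side, two-bar face up; 0.65: upright; 1.30: leans 37 degrees to +x (to its tub), disc face up. At a stop its free edge is 36 mm out from the axis and 48 mm above it, free space below. Turns freely, falls by its own weight to the nearer stop in under 1 s.
- hinge_b (a point): Hinge axis of tag B, mid-width, 42 mm above the table. y runs along the hinge, x points from the tag to its own tub. Aluminium bracket: foot 34 x 76 x 8 mm, cheeks 34 mm either side, up to 6 mm above the axis. Tag: wooden leaf, 30 g, 56 mm wide, 5 mm thick, free edge 60 mm from the axis; one face has a dark round disc (40 mm), the other two dark bars.
- tag_b (a joint): Angle of tag B (rad). 0: leans 37 degrees from vertical to the hinge's -x side, two-bar face up; 0.65: upright; 1.30: leans 37 degrees to +x (to its tub), disc face up. At a stop its free edge is 36 mm out from the axis and 48 mm above it, free space below. Turns freely, falls by its own weight to the nearer stop in under 1 s.
- hinge_c (a point): Hinge axis of tag C, mid-width, 42 mm above the table. y runs along the hinge, x points from the tag to its own tub. Aluminium bracket: foot 34 x 76 x 8 mm, cheeks 34 mm either side, up to 6 mm above the axis. Tag: wooden leaf, 30 g, 56 mm wide, 5 mm thick, free edge 60 mm from the axis; one face has a dark round disc (40 mm), the other two dark bars.
- tag_c (a joint): Angle of tag C (rad). 0: leans 37 degrees from vertical to the hinge's -x side, two-bar face up; 0.65: upright; 1.30: leans 37 degrees to +x (to its tub), disc face up. At a stop its free edge is 36 mm out from the axis and 48 mm above it, free space below. Turns freely, falls by its own weight to the nearer stop in under 1 s.
- hinge_d (a point): Hinge axis of tag D, mid-width, 42 mm above the table. y runs along the hinge, x points from the tag to its own tub. Aluminium bracket: foot 34 x 76 x 8 mm, cheeks 34 mm either side, up to 6 mm above the axis. Tag: wooden leaf, 30 g, 56 mm wide, 5 mm thick, free edge 60 mm from the axis; one face has a dark round disc (40 mm), the other two dark bars.
- tag_d (a joint): Angle of tag D (rad). 0: leans 37 degrees from vertical to the hinge's -x side, two-bar face up; 0.65: upright; 1.30: leans 37 degrees to +x (to its tub), disc face up. At a stop its free edge is 36 mm out from the axis and 48 mm above it, free space below. Turns freely, falls by its own weight to the nearer stop in under 1 s.
- full_tub_1: A full tub: packed with upright test tiles that stand 8 to 13 mm above the rim. Round white plastic tub, 72 mm across the rim, 58 mm across the foot, 48 mm high, loose on the rack 140 mm in the +x direction of the hinge of its own tag (neighbouring tubs are 125 mm apart). Origin: centre of its underside.
- full_tub_2: The other full tub: packed with upright test tiles that stand 8 to 13 mm above the rim. Round white plastic tub, 72 mm across the rim, 58 mm across the foot, 48 mm high, loose on the rack 140 mm in the +x direction of the hinge of its own tag (neighbouring tubs are 125 mm apart). Origin: centre of its underside.
- empty_tub: A tub with nothing in it. Round white plastic tub, 72 mm across the rim, 58 mm across the foot, 48 mm high, loose on the rack 140 mm in the +x direction of the hinge of its own tag (neighbouring tubs are 125 mm apart). Origin: centre of its underside.
- one_tile_tub: A tub with a single tile left lying on its floor: not full. Round white plastic tub, 72 mm across the rim, 58 mm across the foot, 48 mm high, loose on the rack 140 mm in the +x direction of the hinge of its own tag (neighbouring tubs are 125 mm apart). Origin: centre of its underside.
- rack: White board fixed to the table, 270 (x) x 540 (y) x 12 mm, origin at the centre of its underside; carries the row of four tags (hinges 50 mm to -x of its centre line, at y = -187.5, -62.5, 62.5, 187.5 mm, any tag at any of them) and the row of four tubs (90 mm to +x of its centre line).
- dropper: Small dropper bottle, 26 mm across, 66 mm high, on the rack between two tags. A bystander. Origin: centre of its underside.
- kiln_prop: White kiln prop, 28 mm across, 50 mm high, on the rack between two tags. A bystander. Origin: centre of its underside.
- cone_block: Terracotta firing cone, 26 mm across its foot, 55 mm high, on the rack between the two middle tubs. A bystander. Origin: centre of its underside.
- glaze_jar: Glaze jar with lid, 72 mm across, 85 mm high, on the table to the robot's right. A bystander. Origin: centre of its underside.
- beaker: Clear beaker, 80 mm across, 100 mm high, on the table to the left. A bystander. Origin: centre of its underside.
- glaze_brush: Brush lying on the table to the right. A bystander. Origin: on the axis of the brush.
- clay_bowl: Terracotta bowl, 110 mm across, 45 mm high, on the table to the left. A bystander. Origin: centre of its underside.
There are look-alikes about, which are no part of the job. Leave any purple or yellow look-alike of the empty_tub alone.

How it is judged:
At the end, for the whole second after the job is handed in: Both tags belonging to full tubs lean on their disc-up stop (joint above 1.18 rad), both others on their bar-up stop (below 0.12 rad); all tubs upright within 0.1 rad and within 15 mm of where they stood, bystanders within 20 mm ((horizontal distance between full_tub_1 and hinge_a above 0.16 m or value of joint tag_a above 1.18 rad) and (horizontal distance between full_tub_1 and hinge_b above 0.16 m or value of joint tag_b above 1.18 rad) and (horizontal distance between full_tub_1 and hinge_c above 0.16 m or value of joint tag_c above 1.18 rad) and (horizontal distance between full_tub_1 and hinge_d above 0.16 m or value of joint tag_d above 1.18 rad) and (horizontal distance between full_tub_2 and hinge_a above 0.16 m or value of joint tag_a above 1.18 rad) and (horizontal distance between full_tub_2 and hinge_b above 0.16 m or value of joint tag_b above 1.18 rad) and (horizontal distance between full_tub_2 and hinge_c above 0.16 m or value of joint tag_c above 1.18 rad) and (horizontal distance between full_tub_2 and hinge_d above 0.16 m or value of joint tag_d above 1.18 rad) and (horizontal distance between empty_tub and hinge_a above 0.16 m or value of joint tag_a below 0.12 rad) and (horizontal distance between empty_tub and hinge_b above 0.16 m or value of joint tag_b below 0.12 rad) and (horizontal distance between empty_tub and hinge_c above 0.16 m or value of joint tag_c below 0.12 rad) and (horizontal distance between empty_tub and hinge_d above 0.16 m or value of joint tag_d below 0.12 rad) and (horizontal distance between one_tile_tub and hinge_a above 0.16 m or value of joint tag_a below 0.12 rad) and (horizontal distance between one_tile_tub and hinge_b above 0.16 m or value of joint tag_b below 0.12 rad) and (horizontal distance between one_tile_tub and hinge_c above 0.16 m or value of joint tag_c below 0.12 rad) and (horizontal distance between one_tile_tub and hinge_d above 0.16 m or value of joint tag_d below 0.12 rad) and distance of each of full_tub_1, full_tub_2, empty_tub, one_tile_tub from where it was at the start of the episode below 0.015 m and angle between each of full_tub_1, full_tub_2, empty_tub, one_tile_tub's own z axis and vertical below 0.1 rad and distance of each of dropper, kiln_prop, cone_block, glaze_jar, beaker, glaze_brush, clay_bowl from where it was at the start of the episode below 0.02 m); the robot touches nothing.
It fails at once if a tub was lifted, carried or pushed more than 15 mm, or tipped (distance of any of full_tub_1, full_tub_2, empty_tub, one_tile_tub from where it was at the start of the episode above 0.015 m or angle between any of full_tub_1, full_tub_2, empty_tub, one_tile_tub's own z axis and vertical above 0.2 rad).
It fails at once if a bystander was lifted, carried or shifted more than 20 mm (distance of any of dropper, kiln_prop, cone_block, glaze_jar, beaker, glaze_brush, clay_bowl from where it was at the start of the episode above 0.02 m).
It fails at once if a tag was pressed or squeezed by the robot with more than 15 N (contact force between any of the fingers, the arm and tag_a above 15 N or contact force between any of the fingers, the arm and tag_b above 15 N or contact force between any of the fingers, the arm and tag_c above 15 N or contact force between any of the fingers, the arm and tag_d above 15 N).
It also fails if it takes over 51 s, if anything falls off the work surface, if the arm or the gripper's body presses on something with over 40 N, if the wrist force passes 120 N, or if a joint passes its speed limit or range.

ROBOT

A 7-joint arm with a two-finger parallel gripper is mounted at the origin on the work surface. World frame = base frame: x ahead of the robot, y to its left, z up, the work surface at z = 0. Lengths are in m, angles in rad, forces in N, time in s.
With the tool pointing down it reaches from about 0.35 to 0.9 m from the base axis. Payload 7.2 kg.
Tool frame: the origin (TCP) lies at the very end of the fingers, on their centre line; the grasp point (between the pads) lies manip.hold_point_z behind it (manip.hold_point_z is the distance from the TCP to the grasp point, in m); z points along the fingers, y is the line along which they close (so a half turn about z gives the same grasp; the last joint's range is limited). The gripper opens to 88 mm and grips with 3 to 60 N. Pads are 20 mm wide; open, the fingers measure 115 mm over their backs; the gripper's body (75 mm by 178 mm) begins 61 mm behind the grasp point.
Start: joints at [1.245, 0.411, -0.013, 1.596, 0.006, 1.134, -0.082], TCP at [0.159, -0.604, 0.223] pointing down, gripper open.
Joint ranges: [-2.95, 2.95], [-0.29, 1.99], [-1.47, 1.44], [0.14, 2.54], [-1.03, 4.17], [0.13, 1.85], [-2.86, 2.86]. Speed limits (rad/s): [2.39, 2.39, 3.01, 3.01, 3.14, 3.14, 3.14].

INTERFACE

Orientations are given as a 3x3 rotation matrix whose columns are the frame's x, y, z axes.
In Python, from workcell import manip gives the robot as it stands. The module is installed in compiled form; this text tells all that it offers.
- The arm moves only by the tool arm_command, never from a script. Its argument "moves" is a list of rows, each an object of numbers: "dx", "dy", "dz": the shift along the tool's x, y, z in mm; "wx", "wy", "wz": the turn, a rotation vector about the tool's x, y, z in degrees. A call has 1 to 10 rows; each row is the pose to reach, as a shift and turn from the pose commanded when the call began, along the tool's axes at that moment; what a row does not reach only later rows make up. A row lasts 1/8 s, in which the tool goes at most 62.5 mm and 10.7 degrees, less where a joint would pass 70% of its speed; a pose out of reach is approached as far as the arm can. A call with a gripper value outside its range is refused whole. "hand" is the opening, from 0 (shut) to 1 (fully open), set as the call begins (left out, the last holds). The fingers move at their own pace and stop on an object; "newtons" is the grip in N (left out, the last holds). Time passes only in rows, so rows that repeat a pose let the fingers close. It gives the time, the measured TCP pose, the force, the opening and the grip force at its end, in the units of the state.
- manip.sense(): the state, without advancing time (a new reading comes with each control period).
- manip.get_image(name): name is "side" or "top" or "wrist"; returns (picture, depth): 400x640x3 uint8, red, green, blue; 400x640 float32, m along the optical axis (not along the pixel's ray), 0 where there is no reading.
- manip.camera_params(name): a dict with "fx", "fy", "cx", "cy" (pixels), "R" (3x3) and "t" (3): a world point X has camera coordinates R X + t; the wrist camera has in their place "hand_eye" (4x4, takes a point from camera to tool coordinates, whose origin is the TCP and whose axes are the flange's). Camera axes: x right, y down, z forward; pixel columns grow to the right and rows downward; lengths in m; the calibration is good to about 2 mm. A picture is of the moment at which its call begins: read the wrist's pose just before it. camera_params takes no time and is no camera call.
- manip.close_job(): hands the job in; it is judged then, once.
Trained networks look in the newest picture that a camera, given by its name, has taken for a name from the list of things; names that differ only in an ending like _2 or _b are one class to them, and where a whole thing is asked for, a point or a joint stands for the part that bears it (a point fixed in the world has none). Each returns a list of dicts, best first, with "p" (0 to 1); they miss things now and then, are a little off and sometimes report something else, mostly with a low value. They report only what shows in the picture. A call takes as long as a camera call. They do not tell look-alikes from the thing itself.
- manip.find_in(camera, target): "at" ([row, column] in pixels, amid what is visible of it).
- manip.tip_of(camera, target): "at" ([row, column] in pixels: a listed point, or the origin of a listed thing).
The state is a dict: "clock": time; "q": joint angles; "dq": joint speeds; "joint_torque": joint torques, N m; "eef_pos": TCP position; "tcp_rot": TCP orientation; "ft_force": force on the tool from outside, world axes, zero at the start; "ft_torque": the same for the moment, N m; "grip_width": opening from 0.0 (shut) to 1.0 (fully open); "grasp_force": force on a finger pad.
Only numpy, scipy, OpenCV 4.12 (cv2) and the standard library are available. Lean on these libraries where they do the work, as an engineer would, in place of code of your own. Each camera call takes 0.05 s, during which the arm holds its last target. There are 200 camera calls.

## Working session

There is one attempt and no reset: what is moved stays moved. The work goes in short steps, Python scripts to look and compute and a tool call to move; the robot and the scene stay as the last step left them, time stands still between calls to the robot, and variables do not carry over. Pictures are saved under pics/ and viewed, at most 10 in all, crops included, and the job is handed in when it is done.

Besides the shell and the picture viewer there is one more tool, called after "Emit:" as name(argument=value, ...), one argument or row to a line, values as JSON. arm_command: Moves the arm, as the interface text tells. Its arguments: {"type":"object","properties":{"moves":{"type":"array","items":{"type":"object","properties":{"dx":{"type":"number"},"dy":{"type":"number"},"dz":{"type":"number"},"wx":{"type":"number"},"wy":{"type":"number"},"wz":{"type":"number"}}}},"hand":{"type":"number"},"newtons":{"type":"number"}},"required":["moves"]}

```bash
mkdir -p pics; cat > h.py <<'E'
import numpy as np, cv2
from workcell import manip
def world(cam,d,r,c,p=None):
    z=d[int(r),int(c)]; P=manip.camera_params(cam) if p is None else p
    X=np.array([(c-P["cx"])/P["fx"]*z,(r-P["cy"])/P["fy"]*z,z])
    return P["R"].T@(X-P["t"])
E
python3 - <<'E'
from h import *
for cam in("top","side"):
    im,d=manip.get_image(cam); cv2.imwrite(f"pics/{cam}0.png",im[:,:,::-1]); np.save(cam+"d.npy",d)
    for t in("hinge_a","full_tub_1","empty_tub","one_tile_tub","dropper","kiln_prop","rack","tag_a"):
        for o in (manip.find_in if t=="tag_a" else manip.tip_of)(cam,t)[:6]:
            r,c=o["at"]
            print(cam,t,round(o["p"],2),np.round(o["at"]),np.round(world(cam,d,min(r,399),min(c,639)),3))
s=manip.sense();print(s["clock"],s["eef_pos"],s["tcp_rot"],manip.hold_point_z)
E
```

```text
top hinge_a 0.83 [209. 330.] [ 0.509 -0.037  0.018]
top hinge_a 0.78 [212. 359.] [ 0.498 -0.144  0.045]
top hinge_a 0.65 [213. 257.] [0.484 0.235 0.019]
top hinge_a 0.52 [212. 295.] [0.49  0.091 0.054]
top full_tub_1 0.84 [173. 332.] [ 0.639 -0.039  0.043]
top full_tub_1 0.75 [173. 295.] [0.637 0.097 0.046]
top full_tub_1 0.16 [214. 436.] [ 0.496 -0.414  0.085]
top empty_tub 0.87 [175. 363.] [ 0.641 -0.161  0.012]
top empty_tub 0.69 [187. 405.] [ 0.6   -0.322  0.   ]
top empty_tub 0.64 [156. 406.] [ 0.719 -0.328  0.003]
top empty_tub 0.63 [146. 367.] [ 0.753 -0.174  0.007]
top one_tile_tub 0.68 [170. 266.] [0.648 0.206 0.022]
top kiln_prop 0.58 [212. 261.] [0.49  0.22  0.024]
top kiln_prop 0.58 [208. 298.] [0.506 0.084 0.021]
top kiln_prop 0.55 [212. 348.] [ 0.496 -0.1    0.06 ]
top rack 0.64 [198. 312.] [0.549 0.03  0.012]
top rack 0.55 [177. 362.] [ 0.634 -0.156  0.011]
top tag_a 0.77 [206. 261.] [0.51  0.215 0.069]
top tag_a 0.74 [213. 295.] [0.486 0.091 0.061]
top tag_a 0.64 [217. 362.] [ 0.479 -0.152  0.077]
top tag_a 0.64 [214. 329.] [ 0.489 -0.033  0.063]
side hinge_a 0.78 [24
[... 368 characters left out ...]
72 [244. 290.] [0.501 0.222 0.052]
side empty_tub 0.67 [160. 307.] [ 0.738 -0.142  0.028]
side empty_tub 0.5 [143. 338.] [ 0.7   -0.291  0.04 ]
side one_tile_tub 0.93 [231. 260.] [0.616 0.24  0.05 ]
side dropper 0.45 [239. 307.] [0.485 0.156 0.027]
side kiln_prop 0.57 [196. 352.] [ 0.491 -0.106  0.014]
side rack 0.94 [211. 318.] [0.547 0.025 0.007]
side tag_a 0.81 [239. 288.] [0.512 0.216 0.067]
side tag_a 0.52 [180. 360.] [ 0.49  -0.15   0.062]
side tag_a 0.48 [222. 320.] [0.463 0.111 0.089]
0.9 [ 0.15936109 -0.60433487  0.22267698] [[ 9.66939034e-01  2.55007657e-01  1.75892679e-05]
 [ 2.55007657e-01 -9.66939033e-01 -2.78033642e-05]
 [ 9.91767895e-06  3.13695561e-05 -9.99999999e-01]] 0.0187
```

```bash
python3 - <<'E'
import cv2
a=cv2.imread("pics/top0.png")[130:250,230:430]; cv2.imwrite("pics/topc.png",cv2.resize(a,None,fx=4,fy=4,interpolation=cv2.INTER_CUBIC))
a=cv2.imread("pics/side0.png")[120:290,220:420]; cv2.imwrite("pics/sidec.png",cv2.resize(a,None,fx=3.5,fy=3.5,interpolation=cv2.INTER_CUBIC))
E
```

```text
(no output)
```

View pics/topc.png

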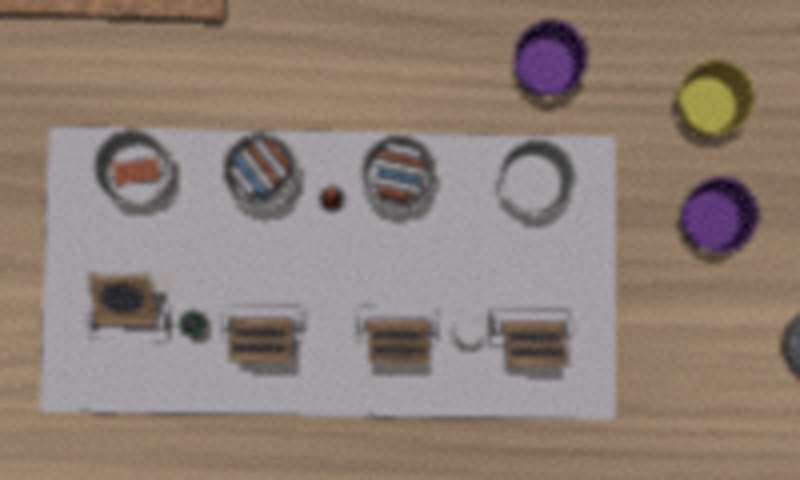

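View pics/sidec.png

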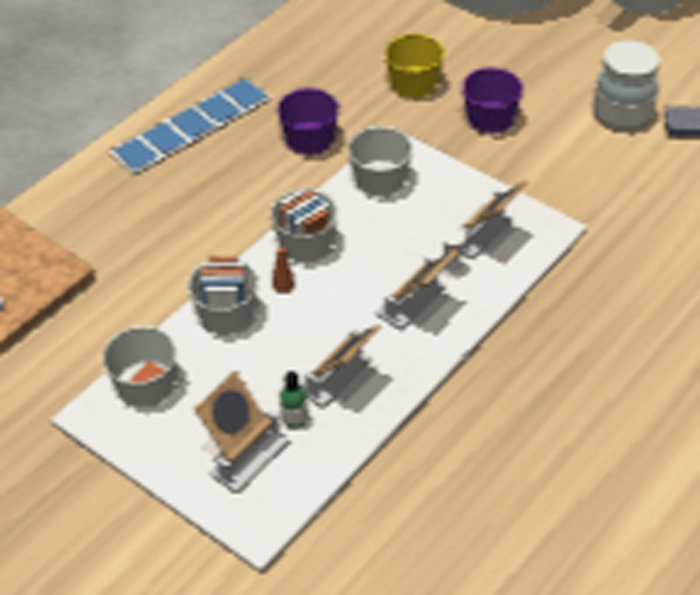

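The top crop shows, from left to right (full-picture pixels):
- **One-tile tub** (170,263), tag disc up, so this tag must be flipped.
- **Full tub** (173,295), tag bars up, so flip.
- **Full tub** (173,331), tag bars up, so flip.
- **Empty white tub** (175,363), tag bars up, already right.

The purple and yellow look-alikes at (145,367), (154,408) and (183,409) are off the rack, so they're not part of the job. The dropper is at about (211,278) and the kiln prop at about (212,347). Both stand between tags.

```bash
python3 - <<'E'
from h import *
im=cv2.imread("pics/top0.png"); d=np.load("topd.npy"); P=manip.camera_params("top")
r,c=np.mgrid[:400,:640]; X=np.stack([(c-P["cx"])/P["fx"]*d,(r-P["cy"])/P["fy"]*d,d],-1)-P["t"]; W=X@P["R"]
hsv=cv2.cvtColor(im,cv2.COLOR_BGR2HSV)
m=((hsv[...,1]<40)&(hsv[...,2]>120)).astype(np.uint8)
m[:155]=0;m[245:]=0;m[:,:230]=0;m[:,395:]=0
n,l,st,_=cv2.connectedComponentsWithStats(m); k=1+np.argmax(st[1:,4]); p=W[(l==k)&(W[...,2]<.025)&(d>0)]
(cx,cy),s,a=cv2.minAreaRect(p[:,:2].astype(np.float32)); print(cx,cy,s,a,np.median(p[:,2]))
b=cv2.boxPoints(((cx,cy),s,a)); print(b)
t=np.radians(a if abs(a)<45 else a-90); R=np.array([[np.cos(t),-np.sin(t)],[np.sin(t),np.cos(t)]]); print(np.degrees(t))
for y in(.1875,.0625,-.0625,-.1875): print("hinge",np.array([cx,cy])+R@[-.05,y],"tub",np.array([cx,cy])+R@[.09,y])
for n,(r0,r1,c0,c1) in dict(t1=(196,214,250,272),t2=(205,226,285,307),t3=(205,226,320,342)).items():
    q=W[r0:r1,c0:c1].reshape(-1,3); q=q[q[:,2]>.055]; print(n,len(q),np.percentile(q,[3,50,97],axis=0).round(3).tolist())
E
```

```text
0.5495124459266663 0.03236089646816254 (0.27244019508361816, 0.5424475073814392) 1.0454521179199219 0.012181819706674726
[[ 0.4083664   0.3010541 ]
 [ 0.41826364 -0.24130312]
 [ 0.69065845 -0.2363323 ]
 [ 0.6807612   0.3060249 ]]
1.0454521179199219
hinge [0.49609972 0.21891741] tub [0.63607642 0.22147179]
hinge [0.49838042 0.09393821] tub [0.63835712 0.09649259]
hinge [ 0.50066112 -0.03104098] tub [ 0.64063781 -0.0284866 ]
hinge [ 0.50294181 -0.15602017] tub [ 0.64291851 -0.15346579]
t1 150 [[0.503, 0.19, 0.056], [0.519, 0.216, 0.075], [0.533, 0.243, 0.094]]
t2 135 [[0.462, 0.065, 0.057], [0.476, 0.09, 0.077], [0.492, 0.118, 0.094]]
t3 131 [[0.464, -0.06, 0.057], [0.479, -0.032, 0.077], [0.494, -0.007, 0.092]]
```

Emit:
arm_command(
  moves=[
    {"dx":40,"dy":-50,"wz":2},
    {"dx":80,"dy":-99,"wz":4},
    {"dx":120,"dy":-149,"wz":6},
    {"dx":160,"dy":-199,"wz":8},
    {"dx":200,"dy":-249,"wz":10},
    {"dx":240,"dy":-298,"wz":12},
    {"dx":280,"dy":-348,"wz":13.7},
    {"dx":320,"dy":-398,"wz":13.7},
    {"dx":360,"dy":-447,"wz":13.7},
    {"dx":394,"dy":-489,"wz":13.7},
  ],
  hand=0,
)

```text
invalid input at $.moves[0]: expected keys dx, dy, dz, wx, wy, wz
```

Emit:
arm_command(
  moves=[
    {"dx":40,"dy":-50,"dz":0,"wx":0,"wy":0,"wz":2},
    {"dx":80,"dy":-99,"dz":0,"wx":0,"wy":0,"wz":4},
    {"dx":120,"dy":-149,"dz":0,"wx":0,"wy":0,"wz":6},
    {"dx":160,"dy":-199,"dz":0,"wx":0,"wy":0,"wz":8},
    {"dx":200,"dy":-249,"dz":0,"wx":0,"wy":0,"wz":10},
    {"dx":240,"dy":-298,"dz":0,"wx":0,"wy":0,"wz":12},
    {"dx":280,"dy":-348,"dz":0,"wx":0,"wy":0,"wz":13.7},
    {"dx":320,"dy":-398,"dz":0,"wx":0,"wy":0,"wz":13.7},
    {"dx":360,"dy":-447,"dz":0,"wx":0,"wy":0,"wz":13.7},
    {"dx":394,"dy":-489,"dz":0,"wx":0,"wy":0,"wz":13.7},
  ],
  hand=0,
)

```text
clock: 2.15
eef_pos: [0.4151, -0.032, 0.2232]
tcp_rot: [[1.0, 0.018, 0.001], [0.018, -1.0, -0.001], [0.001, 0.001, -1.0]]
ft_force: [0.6, -0.5, -0.2]
grip_width: 0.004
grasp_force: 0.0
```

Emit:
arm_command(
  moves=[
    {"dx":0,"dy":0,"dz":50,"wx":0,"wy":0,"wz":0},
    {"dx":0,"dy":0,"dz":100,"wx":0,"wy":0,"wz":0},
    {"dx":0,"dy":0,"dz":145,"wx":0,"wy":0,"wz":0},
    {"dx":12,"dy":0,"dz":145,"wx":0,"wy":0,"wz":0},
    {"dx":22,"dy":0,"dz":145,"wx":0,"wy":0,"wz":0},
    {"dx":32,"dy":0,"dz":145,"wx":0,"wy":0,"wz":0},
    {"dx":42,"dy":0,"dz":145,"wx":0,"wy":0,"wz":0},
    {"dx":50,"dy":0,"dz":145,"wx":0,"wy":0,"wz":0},
    {"dx":58,"dy":0,"dz":145,"wx":0,"wy":0,"wz":0},
    {"dx":66,"dy":0,"dz":145,"wx":0,"wy":0,"wz":0},
  ],
)

```text
clock: 3.4
eef_pos: [0.4809, -0.0325, 0.0777]
tcp_rot: [[1.0, 0.019, -0.0], [0.019, -1.0, -0.0], [-0.0, 0.0, -1.0]]
ft_force: [0.2, -0.7, 0.0]
grip_width: 0.005
grasp_force: 0.0
```

Emit:
arm_command(
  moves=[
    {"dx":7,"dy":0,"dz":0,"wx":0,"wy":0,"wz":0},
    {"dx":14,"dy":0,"dz":0,"wx":0,"wy":0,"wz":0},
    {"dx":20,"dy":0,"dz":0,"wx":0,"wy":0,"wz":0},
    {"dx":20,"dy":0,"dz":0,"wx":0,"wy":0,"wz":0},
    {"dx":0,"dy":0,"dz":0,"wx":0,"wy":0,"wz":0},
    {"dx":-40,"dy":0,"dz":0,"wx":0,"wy":0,"wz":0},
    {"dx":-80,"dy":0,"dz":0,"wx":0,"wy":0,"wz":0},
    {"dx":-80,"dy":0,"dz":-50,"wx":0,"wy":0,"wz":0},
  ],
)

```text
clock: 4.4
eef_pos: [0.394, -0.0344, 0.1252]
tcp_rot: [[1.0, 0.019, -0.01], [0.019, -1.0, 0.0], [-0.01, -0.0, -1.0]]
ft_force: [2.3, -0.2, 0.2]
grip_width: 0.002
grasp_force: 0.0
```

```bash
python3 - <<'E'
from h import *
for i,cam in enumerate(("top","side")):
    im,d=manip.get_image(cam)
    a=im[120:290,220:420,::-1]; cv2.imwrite(f"pics/{cam}1.png",cv2.resize(a,None,fx=3.5,fy=3.5,interpolation=cv2.INTER_CUBIC))
s=manip.sense();print(s["clock"],s["eef_pos"],s["ft_force"])
E
```

```text
4.5 [ 0.40204114 -0.03405552  0.13105355] [ 1.39333856 -1.04405671 -0.2411208 ]
```

View pics/side1.png

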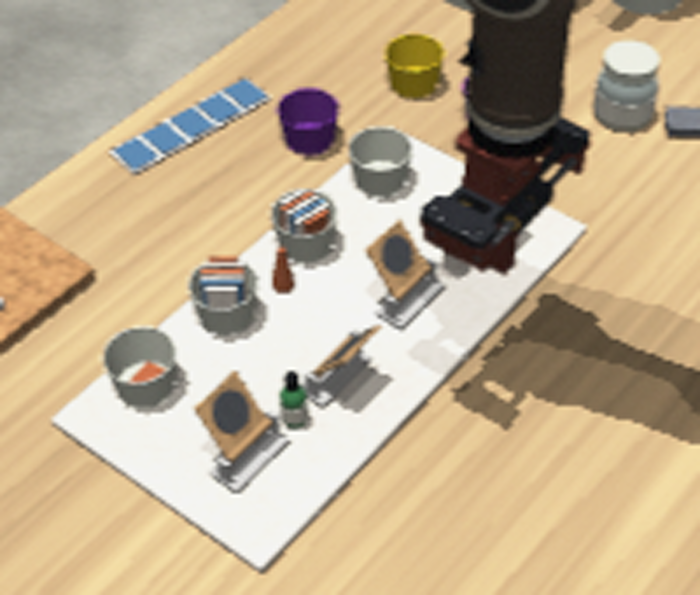

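Tag 3, at about (390,255) in the side crop, now leans disc up, and nothing else moved. Next is tag 2.

Emit:
arm_command(
  moves=[
    {"dx":0,"dy":-45,"dz":0,"wx":0,"wy":0,"wz":0},
    {"dx":6,"dy":-90,"dz":0,"wx":0,"wy":0,"wz":0},
    {"dx":12,"dy":-127,"dz":0,"wx":0,"wy":0,"wz":0},
    {"dx":12,"dy":-127,"dz":50,"wx":0,"wy":0,"wz":0},
    {"dx":20,"dy":-127,"dz":50,"wx":0,"wy":0,"wz":0},
    {"dx":30,"dy":-127,"dz":50,"wx":0,"wy":0,"wz":0},
    {"dx":40,"dy":-127,"dz":50,"wx":0,"wy":0,"wz":0},
    {"dx":50,"dy":-127,"dz":50,"wx":0,"wy":0,"wz":0},
    {"dx":60,"dy":-127,"dz":50,"wx":0,"wy":0,"wz":0},
    {"dx":70,"dy":-127,"dz":50,"wx":0,"wy":0,"wz":0},
  ],
)

```text
clock: 5.75
eef_pos: [0.4689, 0.0941, 0.0779]
tcp_rot: [[1.0, 0.018, 0.0], [0.018, -1.0, -0.0], [0.0, 0.0, -1.0]]
ft_force: [-0.2, -0.1, -0.5]
grip_width: 0.006
grasp_force: 0.1
```

Emit:
arm_command(
  moves=[
    {"dx":8,"dy":0,"dz":0,"wx":0,"wy":0,"wz":0},
    {"dx":16,"dy":0,"dz":0,"wx":0,"wy":0,"wz":0},
    {"dx":24,"dy":0,"dz":0,"wx":0,"wy":0,"wz":0},
    {"dx":28,"dy":0,"dz":0,"wx":0,"wy":0,"wz":0},
    {"dx":28,"dy":0,"dz":0,"wx":0,"wy":0,"wz":0},
    {"dx":0,"dy":0,"dz":0,"wx":0,"wy":0,"wz":0},
    {"dx":-40,"dy":0,"dz":0,"wx":0,"wy":0,"wz":0},
    {"dx":-60,"dy":0,"dz":-60,"wx":0,"wy":0,"wz":0},
    {"dx":-60,"dy":0,"dz":-100,"wx":0,"wy":0,"wz":0},
    {"dx":-60,"dy":0,"dz":-100,"wx":0,"wy":0,"wz":0},
  ],
)

```text
clock: 7.0
eef_pos: [0.4095, 0.0935, 0.1804]
tcp_rot: [[1.0, 0.018, 0.006], [0.018, -1.0, -0.0], [0.006, 0.0, -1.0]]
ft_force: [-0.3, -0.2, -0.1]
grip_width: 0.004
grasp_force: 0.0
```

Emit:
arm_command(
  moves=[
    {"dx":40,"dy":-32,"dz":0,"wx":0,"wy":0,"wz":0},
    {"dx":80,"dy":-64,"dz":0,"wx":0,"wy":0,"wz":0},
    {"dx":120,"dy":-96,"dz":0,"wx":0,"wy":0,"wz":0},
    {"dx":155,"dy":-122,"dz":0,"wx":0,"wy":0,"wz":0},
    {"dx":155,"dy":-122,"dz":0,"wx":0,"wy":0,"wz":0},
    {"dx":155,"dy":-122,"dz":30,"wx":0,"wy":0,"wz":0},
    {"dx":155,"dy":-122,"dz":65,"wx":0,"wy":0,"wz":0},
    {"dx":155,"dy":-122,"dz":100,"wx":0,"wy":0,"wz":0},
    {"dx":150,"dy":-122,"dz":100,"wx":0,"wy":0,"wz":0},
    {"dx":142,"dy":-122,"dz":100,"wx":0,"wy":0,"wz":0},
  ],
)

```text
clock: 8.25
eef_pos: [0.5472, 0.2177, 0.0784]
tcp_rot: [[1.0, 0.019, 0.0], [0.019, -1.0, 0.0], [0.0, -0.0, -1.0]]
ft_force: [0.5, -0.7, 1.1]
grip_width: 0.002
grasp_force: 0.2
```

Emit:
arm_command(
  moves=[
    {"dx":-9,"dy":0,"dz":0,"wx":0,"wy":0,"wz":0},
    {"dx":-18,"dy":0,"dz":0,"wx":0,"wy":0,"wz":0},
    {"dx":-26,"dy":0,"dz":0,"wx":0,"wy":0,"wz":0},
    {"dx":-34,"dy":0,"dz":0,"wx":0,"wy":0,"wz":0},
    {"dx":-42,"dy":0,"dz":0,"wx":0,"wy":0,"wz":0},
    {"dx":-50,"dy":0,"dz":0,"wx":0,"wy":0,"wz":0},
    {"dx":-56,"dy":0,"dz":0,"wx":0,"wy":0,"wz":0},
    {"dx":-56,"dy":0,"dz":0,"wx":0,"wy":0,"wz":0},
    {"dx":-30,"dy":0,"dz":0,"wx":0,"wy":0,"wz":0},
    {"dx":0,"dy":0,"dz":-20,"wx":0,"wy":0,"wz":0},
  ],
)

```text
clock: 9.5
eef_pos: [0.5475, 0.2173, 0.0967]
tcp_rot: [[1.0, 0.019, -0.002], [0.019, -1.0, -0.001], [-0.002, 0.001, -1.0]]
ft_force: [0.1, 1.4, -0.3]
grip_width: 0.009
grasp_force: 0.0
```

Emit:
arm_command(
  moves=[
    {"dx":0,"dy":0,"dz":-50,"wx":0,"wy":0,"wz":0},
    {"dx":0,"dy":0,"dz":-100,"wx":0,"wy":0,"wz":0},
    {"dx":-50,"dy":0,"dz":-120,"wx":0,"wy":0,"wz":0},
    {"dx":-100,"dy":0,"dz":-120,"wx":0,"wy":0,"wz":0},
    {"dx":-150,"dy":0,"dz":-120,"wx":0,"wy":0,"wz":0},
    {"dx":-150,"dy":0,"dz":-120,"wx":0,"wy":0,"wz":0},
  ],
)

```text
clock: 10.25
eef_pos: [0.3953, 0.2149, 0.218]
tcp_rot: [[1.0, 0.021, 0.001], [0.021, -1.0, -0.002], [0.001, 0.002, -1.0]]
ft_force: [1.1, -0.4, 1.2]
grip_width: 0.006
grasp_force: 0.0
```

```bash
python3 - <<'E'
from h import *
v=[]
for i,cam in enumerate(("top","side")):
    im,d=manip.get_image(cam)
    a=im[130:290,225:425,::-1]; v.append(cv2.resize(a,None,fx=2,fy=2,interpolation=cv2.INTER_CUBIC))
cv2.imwrite("pics/end.png",np.hstack(v))
s=manip.sense();print(s["clock"],s["eef_pos"],s["ft_force"])
E
```

```text
10.35 [0.39859323 0.21487644 0.21818067] [-0.01921864 -0.27695406 -0.29049696]
```

View pics/end.png

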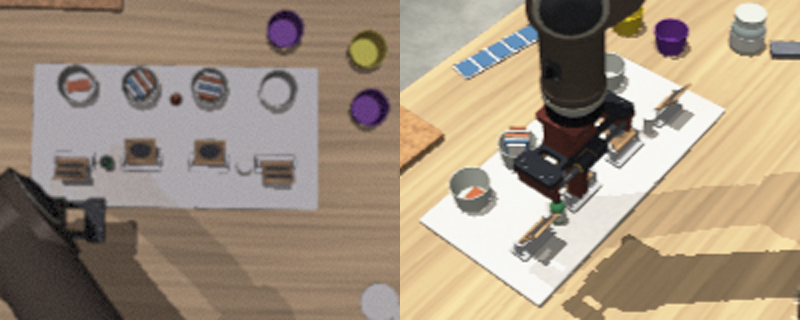

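The final top view shows bars, disc, disc, bars at (72,167), (142,153), (209,153) and (275,170). That matches one-tile, full, full, empty. The tubs and bystanders haven't moved, and the arm is clear.

```bash
python3 -c "
from workcell import manip
print(manip.close_job())"
```

```text
the job is handed in; nothing more can be done
None
```

I flipped three tags, so both full tubs' tags now lean disc up and the one-tile and empty tubs' tags lean bars up; the last pictures showed the tubs and bystanders where they stood, and the job was handed in after about 10.4 s, with no verdict returned.

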